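# Unclamp a finished canvas and lay it on the drying rack

## Task

The little painting on the clamping board is finished. Slide the clamp dog along its T-track, round the bend, to the track's open end, lift it out and put it down in the wooden tray, leaving the canvas on its bed meanwhile. Then lift the canvas off and lay it flat, painted side up, on the drying rack with no part hanging over the rack's outline; set both down without dropping them, and leave the bowl, tape and brush alone.

Things in the scene. Friction and masses are not known exactly. Their poses are not given: they have to be found in the camera images.
- board: Fixed plywood clamping board (all sizes in mm), x -130..85, y -115..100 in its axes, 10 thick, with a bent aluminium T-track on it. Origin on the table surface, under the straight part of the slot, 75 from its closed end. The straight slot runs along its y axis at x=0. A raised plywood bed for the canvas (x 21..84, y -60..95, top at z 27) lies on the +x side of the straight part
- track_start (a point): Board (0,75,10): closed end of the T-track, on the slot's centre line, at the channel floor (the floor is 10 above the table all along). Axes as the board. From here the slot runs straight to -y. Track 40 wide, top 17 above the floor; slot in its top 15 wide; under the 6 thick lips a channel 32 wide and 11 high
- track_bend (a point): Board (-45,-40,10): centre of the quarter bend, at floor level, axes as the board. The slot's centre line bends with radius 45 about this point, from 45 on its +x side (where the straight part ends) round to 45 on its -y side, then runs straight to -x
- track_open (a point): Board (-65,-85,10): open end of the T-track on the centre line, at floor level, axes as the board. From here to 65 farther in -x lies only the bare flat plywood floor: there the dog, once its centre is 15 or more past this point, can be lifted straight up
- dog_mid (a point): Clamp dog, loose, round, 130 g, 75 tall; this point is on its axis half-way up. From below: T-head 26 dia, 8 thick (on the channel floor, 3 play upwards), neck 10 dia to 19, collar 18 dia to 35, flange 44 dia to 39 (reaches about 8 over the canvas edge, 2 above it), black grip 22 dia (24 over its ribs) to 75, to be grasped. Starts in the straight track beside the canvas; slides and turns freely
- canvas_mid (a point): Small finished canvas on a wooden stretcher, rigid, 60 g: 50 wide (x) by 130 long (y) by 16 thick (z), painted face up (+z). This point is its centre, half-way up. It lies on the bed, one long edge over the track's lip, among three 8 thick pegs 10 high: two at its far long edge, 104 apart (free between), one at its +y end. Grasp it across its width at mid-length
- tray: Fixed open dark wooden tray, 150 (x) by 110 (y), walls 30 high and 6 thick, floor 6 thick. Origin: on the table at its centre. It may stand on the left or on the right
- rack: Fixed drying rack of light wood, 190 (x) by 110 (y); eight slats across it, their flat tops 40 above the table, nothing stands above them. Origin: on the table under its centre. It may stand on the left or on the right
- bowl: Bystander: white ceramic bowl, 110 across, 50 high; origin at its underside
- tape: Bystander: roll of tape lying flat, 90 across, 24 high; origin at its underside
- brush: Bystander: artist's paint brush, 180 long, 11 thick, lying on the table beyond the board; origin at its underside, handle to its -x
- canvas_corner0 (a point): Underside corner of the canvas, at +25, +65, -8 from its centre in its own axes
- canvas_corner1 (a point): Underside corner of the canvas, at +25, -65, -8 from its centre in its own axes
- canvas_corner2 (a point): Underside corner of the canvas, at -25, +65, -8 from its centre in its own axes
- canvas_corner3 (a point): Underside corner of the canvas, at -25, -65, -8 from its centre in its own axes
Not all that is in view belongs to the job. What is meant by the part that bears dog_mid is not pink, and is the larger of those in its own colour.

How it is judged:
By the outcome, as a careful person would: the job done as asked, in the order asked, and still so for the second after the job is handed in, with the robot touching nothing.
It also fails if it takes over 61 s, if anything falls off the work surface, if the arm or the gripper's body presses on something with over 40 N, if the wrist force passes 120 N, or if a joint passes its speed limit or range.

## Robot

A 6-joint arm with a two-finger parallel gripper is mounted at the origin on the work surface. World frame = base frame: x ahead of the robot, y to its left, z up, the work surface at z = 0. Lengths are in mm, angles in rad, forces in N, time in s.
With the tool pointing down it reaches from about 350 to 775 mm from the base axis. Payload 7.3 kg.
Tool frame: the origin (TCP) lies midway between the tips of the shut fingers; the grasp point (between the pads) lies 19 mm behind it; z points along the fingers, x is the direction in which the jaws open and shut, and the axes are right-handed (so a half turn about z gives the same grasp; the last joint's range is limited). The gripper opens to 92 mm and grips with 3 to 60 N. Pads are 19 mm wide; open, the fingers measure 130 mm over their backs; the gripper's body (75 mm by 190 mm) begins 47 mm behind the grasp point.
Start: joints at [-1.333, 0.342, 1.524, -0, 1.275, -0.146], TCP at [196.608, -486.816, 226.741] pointing down, gripper open.
Joint ranges: [-2.53, 2.53], [-0.77, 2.02], [0.04, 2.7], [-1, 4.14], [0.28, 2.66], [-3.11, 3.11]. Speed limits (rad/s): [2.57, 2.57, 3.14, 3.14, 3.14, 3.14].

## Interface

Orientations are given as [roll, pitch, yaw] about the fixed x, y, z axes, in that order (R = Rz(yaw) Ry(pitch) Rx(roll)).
In Python, from plant import bot gives the robot as it stands.
- The arm moves only by the shell command python3 -m pendant 'ROWS' [OPENING]. ROWS is JSON, a list of rows, each an object with "linear": the shift along the world's x, y, z in mm, a list of three; "twist": the turn about the world's z in degrees. In form: [{"linear": [x, y, z], "twist": twist}, ...]. A call has 1 to 20 rows; each row is the pose to reach, as a shift and turn from the pose commanded when the call began; what a row does not reach only later rows make up. A row lasts 1/8 s, in which the tool goes at most 62.5 mm and 10.7 degrees, less where a joint would pass 70% of its speed; a pose out of reach is approached as far as the arm can. A call with a gripper value outside its range is refused whole. OPENING is the closure in counts, from 0 (fully open) to 255 (shut), set as the call begins (- or left out, the last holds). The fingers move at their own pace and stop on an object; the grip force is fixed at half the most. Time passes only in rows, so rows that repeat a pose let the fingers close. It gives the time, the measured TCP pose, the force and the opening at its end, in the units of the state.
- bot.get_obs(): the state, without advancing time (a new reading comes with each control period).
- bot.capture(name): name is "scene" or "side" or "wrist"; returns a dict with "frame" (420x560x3 uint8, blue, green, red), "z_map" (420x560 float32, mm along the optical axis (not along the pixel's ray), 0 where there is no reading), "fx", "fy", "cx", "cy" (pixels), "rvec" (rotation vector, rad) and "tvec" (3), from world to camera coordinates, as OpenCV has them. Camera axes: x right, y down, z forward; pixel columns grow to the right and rows downward; lengths in mm; the calibration is good to about 2 mm. A picture is of the moment at which its call begins.
- bot.close_job(): hands the job in, once; it reports no verdict.
The state is a dict: "time": time; "joint_positions": joint angles; "dq": joint speeds; "tau": joint torques, N m; "tool_pos": TCP position; "tcp_rot": TCP orientation; "contact_force": force on the tool from outside, world axes, zero at the start; "moment": the same for the moment, N m; "grip_width": finger opening in mm.
Only numpy, scipy, OpenCV 4.12 (cv2) and the standard library are available. Lean on these libraries where they do the work, as an engineer would, in place of code of your own. Each camera call takes 0.05 s, during which the arm holds its last target. There are 200 camera calls.

## Working session

There is one attempt and no reset: what is moved stays moved. The work goes in short steps, Python scripts to look and compute and a shell command to move; the robot and the scene stay as the last step left them, time stands still between calls to the robot, and variables do not carry over. Pictures are saved under pics/ and viewed, about 8 in all and at most 12, crops included, and the job is handed in when it is done.

```bash
mkdir -p pics
cat > h.py <<'E'
import numpy as np, cv2
from plant import bot
def world(c,u,v,z=None):
    """pixel(s)->world via depth, or via plane at height z"""
    R=cv2.Rodrigues(np.array(c["rvec"],float))[0]; t=np.array(c["tvec"],float).ravel()
    ray=np.array([(u-c["cx"])/c["fx"],(v-c["cy"])/c["fy"],1.])
    if z is None: return R.T@(ray*c["z_map"][int(v),int(u)]-t)
    o=-R.T@t; d=R.T@ray; return o+d*(z-o[2])/d[2]
def cloud(c):
    R=cv2.Rodrigues(np.array(c["rvec"],float))[0]; t=np.array(c["tvec"],float).ravel()
    v,u=np.mgrid[:420,:560]; z=c["z_map"]
    P=np.stack([(u-c["cx"])/c["fx"]*z,(v-c["cy"])/c["fy"]*z,z],-1)
    return (P-t)@R
E
python3 - <<'E'
from h import *
import pickle
print(bot.get_obs())
for n in("scene","side"):
    c=bot.capture(n); pickle.dump(c,open(n+"0.pkl","wb")); cv2.imwrite(f"pics/{n}0.png",cv2.resize(c["frame"],(800,600),interpolation=cv2.INTER_CUBIC))
    print(n,c["fx"],c["cx"],c["rvec"],c["tvec"])
E
```

```text
{'time': 0.0, 'joint_positions': array([-1.33299736e+00,  3.42731148e-01,  1.52500609e+00,  2.56292654e-05,
        1.27541925e+00, -1.45992209e-01]), 'dq': array([-0.00028216, -0.00091932, -0.00118647, -0.00042426,  0.00079302,
        0.00078573]), 'tau': array([ 3.84647910e-05, -4.31238055e+01, -2.44224715e+01,  7.17138383e-02,
        5.57273731e-02, -1.25656666e-04]), 'tool_pos': array([ 196.5148813 , -486.39379008,  226.0444151 ]), 'tcp_rot': array([-3.14134091e+00,  1.54363165e-03, -1.18701243e+00]), 'contact_force': array([ 0.55908959,  0.51652096, -0.00076808]), 'moment': array([-0.01101761,  0.03702161,  0.02107793]), 'grip_width': 91.96760881383874}
scene 436.1071501455879 276.04803234972997 [ 1.99530123  1.02586219 -0.49996299] [-372.01772464 -239.66710811 1322.67139093]
side 496.1746446834154 271.85264314686077 [ 0.3894879  -2.78969284  1.12957529] [ 591.0187968   160.79017645 1056.22032822]
```

View pics/scene0.png

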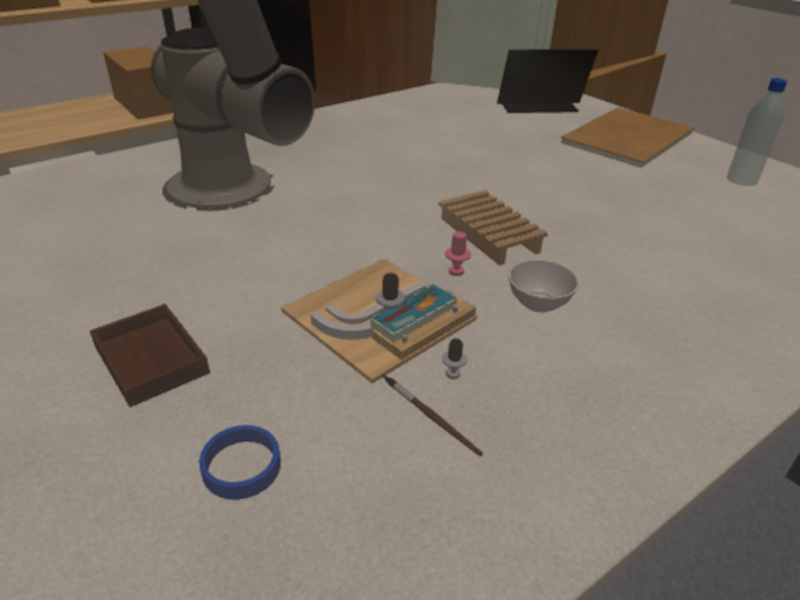

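View pics/side0.png

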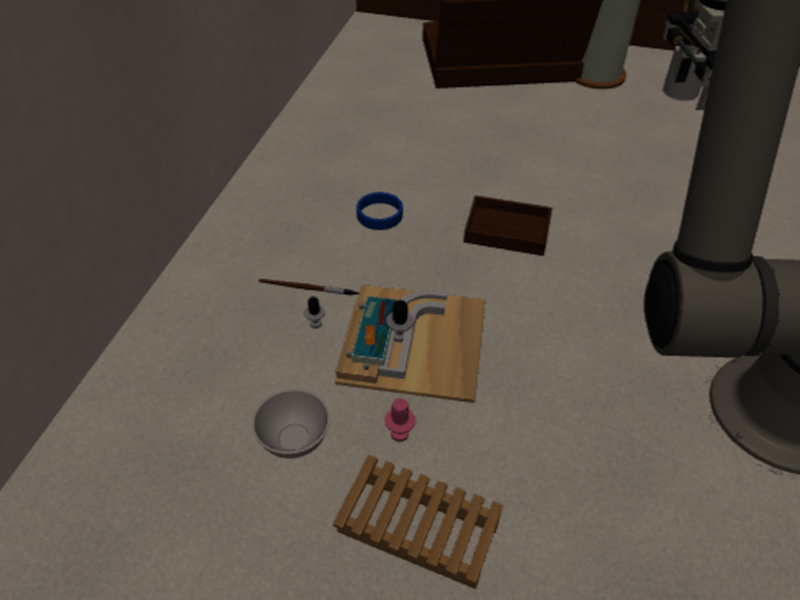

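The scene view shows the board mid-picture at (380,315), the large black-gripped dog in the track at (390,290) and the canvas beside it. The tray is at (150,350), the rack at (490,225), with pink and small black decoys at (457,255) and (455,358). The side view agrees: board at (410,340), dog at (400,315), tray at (510,225), rack at (420,520). Next I measure from the depth clouds.

Run:
```python
from h import *
import pickle
rois={"board":(325,280,495,405),"tray":(460,190,555,258),"rack":(325,450,510,590),"bowl":(250,388,333,460),"tape":(350,188,408,232)}
S={n:pickle.load(open(n+"0.pkl","rb")) for n in("scene","side")}
CL={n:cloud(c) for n,c in S.items()}
for px in [(600,300),(200,450),(420,440)]: print("table",world(S["side"],px[0]*.7,px[1]*.7).round(1))
for px in [(300,250),(320,420),(560,400)]: print("table",world(S["scene"],px[0]*.7,px[1]*.7).round(1))
scr={"board":(280,225,480,380),"tray":(88,300,212,405),"rack":(435,188,550,262)}
zr={"board":[(6,13),(24,30),(40,46),(33,39.9),(60,80)],"tray":[(25,34),(3,10)],"rack":[(35,45)],"bowl":[(10,60)],"tape":[(10,30)]}
for n,R in(("side",rois),("scene",scr)):
    for k,r in R.items():
        a=[int(q*.7) for q in r]
        sub=CL[n][a[1]:a[3],a[0]:a[2]].reshape(-1,3)
        for lo,hi in zr[k]:
            p=sub[(sub[:,2]>lo)&(sub[:,2]<hi)]
            if len(p)<4: continue
            rc=cv2.minAreaRect(p[:,:2].astype(np.float32))
            print(n,k,(lo,hi),len(p),"medz",np.median(p[:,2]).round(1),"c",np.round(rc[0],1),"s",np.round(rc[1],1),"a",round(rc[2],2))
# orthophoto from both: 1 px = 0.75mm, x up
def ortho(x0,x1,y0,y1,s):
    ims=[]
    for n in S:
        c=S[n]
        X,Y=np.meshgrid(np.arange(x1,x0,-s),np.arange(y1,y0,-s),indexing="ij")
        P=np.stack([X,Y,np.full_like(X,27.)],-1).reshape(-1,3).astype(float)
        uv,_=cv2.projectPoints(P,np.array(c["rvec"]),np.array(c["tvec"]),np.array([[c["fx"],0,c["cx"]],[0,c["fy"],c["cy"]],[0,0,1]]),None)
        uv=uv.reshape(*X.shape,2).astype(np.float32)
        ims.append(cv2.remap(c["frame"],uv[...,0],uv[...,1],cv2.INTER_CUBIC))
    return ims
b=np.array(CL["side"][int(340*.7),int(440*.7)]);print("board pt",b)
x0,x1,y0,y1=b[0]-60,b[0]+240,b[1]-150,b[1]+150
im=np.hstack(ortho(x0,x1,y0,y1,.75)); print("ortho x top",x1,"y left",y1,im.shape)
cv2.imwrite("pics/ortho.png",im)
```

```text
table [ 282.3 -164.    -1.4]
table [808.5 299.5   1.7]
table [5.109e+02 1.968e+02 5.000e-01]
table [332.2   9.7   1.6]
table [ 7.014e+02 -1.677e+02 -7.000e-01]
table [853.9 107.7   1. ]
side board (6, 13) 3766 medz 10.2 c [599.5  13.7] s [276.3 233. ] a 6.42
side board (24, 30) 1050 medz 27.3 c [599.8  23.3] s [149.  202.9] a 6.32
side board (40, 46) 814 medz 43.7 c [615.5  37.5] s [ 74.  132.8] a 6.54
side board (33, 39.9) 96 medz 36.5 c [630.7  51.5] s [ 60.  128.4] a 6.2
side board (60, 80) 101 medz 73.9 c [567.5 107.3] s [ 22.4 183.7] a 15.8
side tray (25, 34) 393 medz 29.1 c [ 468.3 -302.6] s [150.4 117.1] a 1.1
side tray (3, 10) 1064 medz 6.3 c [ 468.5 -325.5] s [187.7 200.4] a 14.29
side rack (35, 45) 3667 medz 40.0 c [482.1 328.9] s [112.2 190.8] a 82.9
side bowl (10, 60) 1675 medz 31.3 c [687.1 245.5] s [107.9 108.2] a 33.28
side tape (10, 30) 383 medz 21.5 c [ 714.  -278.3] s [90.2 90.1] a 61.15
scene board (6, 13) 3054 medz 9.9 c [588.8 111.4] s [285.6 399. ] a 6.76
scene board (24, 30) 1196 medz 26.9 c [611.9 123.2] s [231.9 382. ] a 11.41
scene board (40, 46) 979 medz 43.4 c [571.8 110.2] s [133.3 366.7] a 43.66
scene board (33, 39.9) 333 medz 37.5 c [571.6 110.9] s [133.5 368.9] a 43.64
scene board (60, 80) 173 medz 70.7 c [601.1  75.7] s [115.5 271.2] a 46.52
scene tray (25, 34) 711 medz 29.2 c [ 466.3 -302. ] s [154.2 110.3] a 1.03
scene tray (3, 10) 2001 medz 6.0 c [ 442.7 -297. ] s [152.3 224.1] a 74.15
scene rack (35, 45) 1380 medz 39.3 c [476.4 285. ] s [203.8 195.2] a 83.6
board pt [525.93067262   6.41712239   8.94298535]
ortho x top 765.9306726169726 y left 156.41712239381067 (400, 800, 3)
```

View pics/ortho.png

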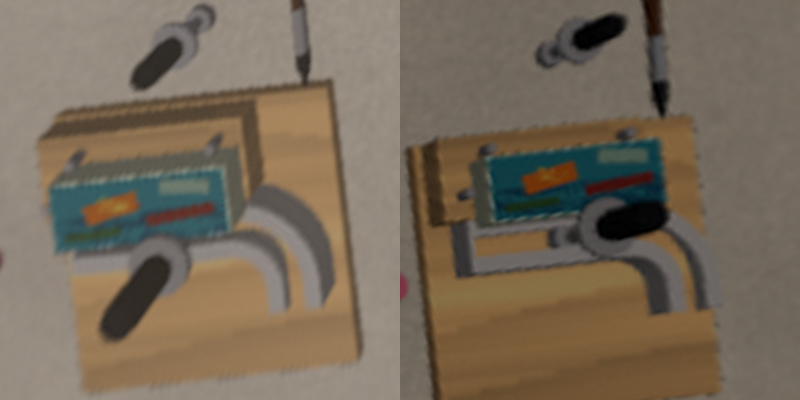

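The two orthos (left = scene, right = side) agree on the layout: the closed end is towards +y, the bend goes towards -y and then -x, and the yaw is about +6.4°. The canvas lies among its pegs, with the dog's flange over its near edge. Next I refine the board frame, dog and canvas.

```bash
cat >> h.py <<'E'
def main(cx,cy,r,zlo,zhi,C,close=3):
    """largest xy cluster of cloud points in z band near (cx,cy)"""
    p=C.reshape(-1,3); p=p[(p[:,2]>zlo)&(p[:,2]<zhi)&(np.hypot(p[:,0]-cx,p[:,1]-cy)<r)]
    q=((p[:,:2]-[cx-r,cy-r])/2).astype(int); m=np.zeros((int(r)+2,int(r)+2),np.uint8); m[q[:,0],q[:,1]]=1
    m=cv2.morphologyEx(m,cv2.MORPH_CLOSE,np.ones((close,close)))
    n,l,s,_=cv2.connectedComponentsWithStats(m); k=1+np.argmax(s[1:,4])
    return p[l[q[:,0],q[:,1]]==k]
E
python3 - <<'E'
from h import *
import pickle
for n in("side","scene"):
    c=pickle.load(open(n+"0.pkl","rb")); C=cloud(c)
    for nm,a in dict(board=(590,20,170,6,13,5),bed=(640,30,120,24,30,3),canvas=(617,38,85,40,46,3),rack=(482,329,130,36,44,9),tray=(467,-302,110,25,33,5)).items():
        p=main(a[0],a[1],a[2],a[3],a[4],C,a[5]); rc=cv2.minAreaRect(p[:,:2].astype(np.float32))
        print(n,nm,len(p),"c",np.round(rc[0],1),"s",np.round(rc[1],1),"a",round(rc[2],2),"ext",cv2.boxPoints(rc).round(0).tolist() if nm in("board","bed","canvas") else "")
    for lo,hi in((45,51),(55,80),(80,90)):
        p=C.reshape(-1,3); p=p[(p[:,2]>lo)&(p[:,2]<hi)&(np.hypot(p[:,0]-590,p[:,1]-15)<60)]
        if len(p)>3:
            rc=cv2.minEnclosingCircle(p[:,:2].astype(np.float32)); print(n,"dog",lo,hi,len(p),"circ",np.round(rc[0],1),round(rc[1],1),"mean",p.mean(0).round(1))
E
```

```text
side board 3341 c [567.7  16.3] s [214.2 220.2] a 6.29 ext [[449.0, 114.0], [473.0, -105.0], [686.0, -81.0], [662.0, 137.0]]
side bed 785 c [619.5  48.9] s [104.3 156.4] a 6.44 ext [[559.0, 121.0], [576.0, -35.0], [680.0, -23.0], [663.0, 132.0]]
side canvas 810 c [625.6  38.7] s [ 53.8 132.8] a 6.54 ext [[591.0, 102.0], [606.0, -30.0], [660.0, -24.0], [645.0, 108.0]]
side rack 3606 c [482.1 328.9] s [112.2 190.8] a 82.9 ext 
side tray 381 c [ 468.3 -302.6] s [150.4 117.1] a 1.1 ext 
side dog 45 51 236 circ [612.2  23.9] 48.1 mean [610.4  23.3  47.3]
side dog 55 80 86 circ [591.1  22.2] 11.7 mean [590.3  27.8  67.9]
side dog 80 90 65 circ [591.2  21. ] 11.4 mean [590.7  22.2  84.7]
scene board 3022 c [595.6  20.3] s [278. 216.] a 6.31 ext [[446.0, 112.0], [469.0, -102.0], [746.0, -72.0], [722.0, 143.0]]
scene bed 759 c [640.3  23.7] s [217.7  95.3] a 77.03 ext [[569.0, -72.0], [662.0, -93.0], [711.0, 119.0], [618.0, 140.0]]
scene canvas 916 c [626.3  39.3] s [ 51.7 130.4] a 6.85 ext [[593.0, 101.0], [608.0, -28.0], [660.0, -22.0], [644.0, 107.0]]
scene rack 1165 c [480.1 330.2] s [113.1 193. ] a 82.49 ext 
scene tray 710 c [ 466.3 -302. ] s [154.2 110.3] a 1.03 ext 
scene dog 45 51 179 circ [613.   20.2] 43.6 mean [601.8  18.6  48. ]
scene dog 55 80 110 circ [591.4  21.5] 12.4 mean [595.9  16.9  67.5]
scene dog 80 90 66 circ [589.8  21. ] 12.2 mean [591.9  19.9  84. ]
```

```bash
python3 -m pendant '[{"linear":[100,128,0],"twist":-5},{"linear":[200,257,0],"twist":-10},{"linear":[300,385,0],"twist":-16},{"linear":[394,508,0],"twist":-16},{"linear":[394,508,0],"twist":-16},{"linear":[394,508,0],"twist":-16},{"linear":[394,508,0],"twist":-16},{"linear":[394,508,0],"twist":-16},{"linear":[394,508,0],"twist":-16},{"linear":[394,508,0],"twist":-16},{"linear":[394,508,0],"twist":-16},{"linear":[394,508,0],"twist":-16},{"linear":[394,508,-30],"twist":-16},{"linear":[394,508,-60],"twist":-16},{"linear":[394,508,-60],"twist":-16},{"linear":[394,508,-60],"twist":-16}]' 0
python3 - <<'E'
from h import *
import pickle
c=bot.capture("wrist"); o=bot.get_obs(); print(o["time"],o["tool_pos"],o["tcp_rot"],o["contact_force"]); pickle.dump((c,o),open("w1.pkl","wb"))
cv2.imwrite("pics/w1.png",c["frame"])
C=cloud(c)
for lo,hi in((45,52),(80,90)):
    p=C.reshape(-1,3); p=p[(p[:,2]>lo)&(p[:,2]<hi)&(np.hypot(p[:,0]-590,p[:,1]-20)<40)]
    if len(p)>3:
        rc=cv2.minEnclosingCircle(p[:,:2].astype(np.float32)); print(lo,len(p),np.round(rc[0],1),rc[1],p.mean(0))
for nm,a in dict(board=(590,20,170,6,13,5),canvas=(617,38,85,40,44.5,3)).items():
    p=main(*a[:5],C,a[5]); rc=cv2.minAreaRect(p[:,:2].astype(np.float32)); print(nm,len(p),rc)
E
```

```text
time: 2.1
tool_pos: [590.8, 20.0, 168.2]
tcp_rot: [-3.14, -0.001, -1.468]
contact_force: [0.4, 0.3, 0.4]
grip_width: 91.8
2.15 [591.19414619  20.26715578 168.4702191 ] [-3.13906142e+00 -7.00810502e-04 -1.46733154e+00] [-0.44698256  0.51881205 -0.08718674]
45 1284 [605.   21.8] 35.30983352661133 [601.61076575  21.52661473  48.75344653]
80 590 [590.8  21.4] 11.946534156799316 [591.8197835   21.28597372  85.4184272 ]
board 10626 ((554.0175170898438, 24.090904235839844), (103.85445404052734, 199.6066131591797), 5.768344402313232)
canvas 4349 ((626.5769653320312, 39.44117736816406), (50.172157287597656, 130.24435424804688), 6.621525287628174)
```

View pics/w1.png

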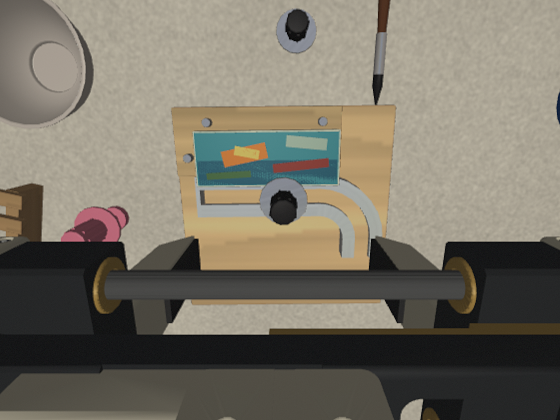

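The wrist view shows the dog at (283,205), the slot running right and then bending down to the open end at about (360,257), the canvas clear, and its pegs at (206,122), (322,121) and (187,158). Next I work out the path increments.

Run:
```python
from h import *
import pickle
c,o=pickle.load(open("w1.pkl","rb"))
# track-top cluster
C=cloud(c).reshape(-1,3); th=np.radians(6.5); R=np.array([[np.cos(th),-np.sin(th)],[np.sin(th),np.cos(th)]]); O=np.array([589.9,26.])
B=(C[:,:2]-O)@R
def band(m,k): return np.percentile(B[m,k],[1,99]).round(1)
top=(C[:,2]>24)&(C[:,2]<29.5)
print("straight near edge x (want -20,-7.5)",band(top&(abs(B[:,1]-35)<25)&(B[:,0]<0)&(B[:,0]>-30),0))
print("closed end y (95 = 75+20?)",band(top&(abs(B[:,0]+10)<6)&(B[:,1]>20),1))
print("tail y inner lip (want -77.5..-65)",band(top&(B[:,0]>-62)&(B[:,0]<-50)&(B[:,1]>-79),1), "outer (-105..-92.5)",band(top&(B[:,0]>-62)&(B[:,0]<-50)&(B[:,1]<-85),1))
print("tail end x (-65)",np.percentile(B[top&(abs(B[:,1]+71)<5)&(B[:,0]>-90),0],[0.5,2]))
fl=(C[:,2]>6)&(C[:,2]<13)
print("board y lo(-115)",[np.percentile(B[fl&(abs(B[:,0]-x)<8)&(B[:,1]>-130),1],0.5).round(1) for x in(-80,30,60)],"x hi(85)",np.percentile(B[fl&(abs(B[:,1]+85)<15)&(B[:,0]<95),0],99.5), "yhi",[np.percentile(B[fl&(abs(B[:,0]-x)<8)&(B[:,1]<115),1],99.5).round(1) for x in(-70,-40)])
d=np.array([590.8,21.4]); print("dog in board",((d-O)@R).round(1))
```

```text
straight near edge x (want -20,-7.5) [-20.7  -7.9]
closed end y (95 = 75+20?) [ 20.7 252.7]
tail y inner lip (want -77.5..-65) [-76.3 -63.7] outer (-105..-92.5) [-92.7 -91.1]
tail end x (-65) [-64.75658855 -64.03708125]
board y lo(-115) [np.float64(-96.2), np.float64(-113.1), np.float64(-113.1)] x hi(85) 92.03575268742041 yhi [np.float64(85.4), np.float64(99.7)]
dog in board [ 0.4 -4.7]
```

```bash
python3 -m pendant '[{"linear":[0,1,-50],"twist":0},{"linear":[0,1,-95],"twist":0},{"linear":[0,1,-108],"twist":0},{"linear":[0,1,-115],"twist":0},{"linear":[0,1,-115],"twist":0},{"linear":[0,1,-115],"twist":0}]' 0
python3 -m pendant '[{"linear":[0,0,0],"twist":0},{"linear":[0,0,0],"twist":0},{"linear":[0,0,0],"twist":0},{"linear":[0,0,0],"twist":0},{"linear":[0,0,0],"twist":0},{"linear":[0,0,0],"twist":0},{"linear":[0,0,0],"twist":0},{"linear":[0,0,0],"twist":0}]' 255
python3 - <<'E'
import numpy as np
from h import bot
o=bot.get_obs(); p=o["tool_pos"][:2]; print(o)
th=np.radians(6.5); R=np.array([[np.cos(th),-np.sin(th)],[np.sin(th),np.cos(th)]]); O=np.array([589.3,27.2])
print("board",(p-O)@R)
W=[(0,-20),(0,-40)]+[(-45+45*np.cos(a),-40-45*np.sin(a)) for a in np.radians([11.25*i for i in range(1,9)])]+[(-65,-85),(-80,-85),(-97,-85)]
for w in W: print(np.round(w,1),(O+R@np.array(w)-p).round(1))
E
```

```text
time: 2.9
tool_pos: [591.6, 22.1, 53.3]
tcp_rot: [-3.139, -0.001, -1.466]
contact_force: [-0.3, 0.3, 0.8]
grip_width: 91.8
time: 3.9
tool_pos: [590.6, 22.2, 51.7]
tcp_rot: [3.142, -0.0, -1.466]
contact_force: [-0.2, -0.5, -0.7]
grip_width: 21.8
{'time': 3.9, 'joint_positions': array([-9.20274837e-02,  6.43644649e-01,  1.54574791e+00, -9.65911567e-05,
        9.52205403e-01,  1.37425637e+00]), 'dq': array([ 0.0005496 , -0.00301449, -0.0008952 , -0.00187081, -0.00088351,
        0.00177324]), 'tau': array([ 6.49299659e-02, -5.32980144e+01, -1.98372263e+01,  5.98169561e-02,
       -4.66072513e-02, -3.00541897e-04]), 'tool_pos': array([590.60773485,  22.19342424,  51.72512529]), 'tcp_rot': array([ 3.14157208e+00, -7.61406992e-05, -1.46622784e+00]), 'contact_force': array([-0.24735987, -0.4591128 , -0.733976  ]), 'moment': array([ 0.08812546, -0.03470907, -0.04386631]), 'grip_width': 21.754496721394904}
board [ 0.73256808 -5.12243256]
[  0 -20] [  1.  -14.9]
[  0 -40] [  3.2 -34.7]
[ -0.9 -48.8] [  3.4 -43.6]
[ -3.4 -57.2] [  1.8 -52.2]
[ -7.6 -65. ] [ -1.5 -60.4]
[-13.2 -71.8] [ -6.3 -67.8]
[-20.  -77.4] [-12.4 -74.2]
[-27.8 -81.6] [-19.7 -79.2]
[-36.2 -84.1] [-27.8 -82.7]
[-45. -85.] [-36.4 -84.5]
[-65 -85] [-56.3 -86.8]
[-80 -85] [-71.2 -88.5]
[-97 -85] [-88.1 -90.4]
```

```bash
python3 -m pendant '[{"linear":[0.3,-5,1],"twist":0},{"linear":[1,-15,1],"twist":0},{"linear":[2,-25,1],"twist":0},{"linear":[3.2,-34.7,1],"twist":0},{"linear":[3.4,-43.6,1],"twist":0},{"linear":[1.8,-52.2,1],"twist":0},{"linear":[-1.5,-60.4,1],"twist":0},{"linear":[-1.5,-60.4,1],"twist":0},{"linear":[-1.5,-60.4,1],"twist":0}]'
python3 -c "
from h import bot
o=bot.get_obs();print(o['tool_pos'],o['contact_force'],o['moment'],o['grip_width'])"
```

```text
time: 5.03
tool_pos: [589.1, -38.1, 52.8]
tcp_rot: [-3.142, 0.0, -1.466]
contact_force: [1.1, -0.2, -1.0]
grip_width: 21.7
[589.08225299 -38.07845993  52.79992548] [ 1.14527329 -0.19955648 -1.01559471] [ 0.05839918  0.03909047 -0.00142642] 21.733603273458755
```

```bash
python3 -m pendant '[{"linear":[-4.8,-7.4,0],"twist":0},{"linear":[-10.9,-13.8,0],"twist":0},{"linear":[-18.2,-18.8,0],"twist":0},{"linear":[-26.3,-22.3,0],"twist":0},{"linear":[-34.9,-24.1,0],"twist":0},{"linear":[-45,-25.3,0],"twist":0},{"linear":[-55,-26.4,0],"twist":0},{"linear":[-70,-28.1,0],"twist":0},{"linear":[-80,-29.3,0],"twist":0},{"linear":[-90,-30.4,0],"twist":0},{"linear":[-90,-30.4,0],"twist":0},{"linear":[-90,-30.4,0],"twist":0}]'
python3 - <<'E'
from h import *
o=bot.get_obs();p=o["tool_pos"];print(p,o['contact_force'],o['grip_width'])
th=np.radians(6.5); R=np.array([[np.cos(th),-np.sin(th)],[np.sin(th),np.cos(th)]]); print((p[:2]-[589.3,27.2])@R)
print("to tray",np.array([467.3,-302.3])-p[:2])
c=bot.capture("side"); cv2.imwrite("pics/s2.png",cv2.resize(c["frame"][190:300,220:360],None,fx=4,fy=4,interpolation=cv2.INTER_CUBIC))
E
```

```text
time: 6.52
tool_pos: [499.6, -68.7, 52.9]
tcp_rot: [-3.141, -0.0, -1.466]
contact_force: [0.3, 0.3, -1.2]
grip_width: 21.5
[499.58405224 -68.71799029  52.87767088] [ 0.29681398  0.28240097 -1.15573057] 21.455047234640787
[-99.99746546 -85.14528199]
to tray [ -32.28405224 -233.58200971]
```

View pics/s2.png

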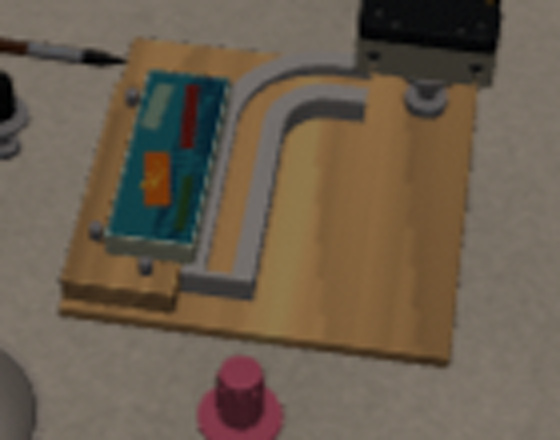

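The dog stands upright, past the open end, at (427,95) in the crop; the canvas is undisturbed. Now I lift it and carry it to the tray.

```bash
python3 -m pendant '[{"linear":[0,0,15],"twist":0},{"linear":[0,0,40],"twist":0},{"linear":[0,0,65],"twist":0},{"linear":[-3,-25,70],"twist":0},{"linear":[-9,-65,70],"twist":0},{"linear":[-15,-110,70],"twist":0},{"linear":[-21,-155,70],"twist":0},{"linear":[-27,-200,70],"twist":0},{"linear":[-31,-225,70],"twist":0},{"linear":[-32,-234,70],"twist":0},{"linear":[-32,-234,70],"twist":0},{"linear":[-32,-234,45],"twist":0},{"linear":[-32,-234,20],"twist":0},{"linear":[-32,-234,8],"twist":0},{"linear":[-32,-234,2],"twist":0},{"linear":[-32,-234,-1],"twist":0},{"linear":[-32,-234,-2],"twist":0},{"linear":[-32,-234,-3],"twist":0},{"linear":[-32,-234,-4],"twist":0},{"linear":[-32,-234,-4],"twist":0}]'
python3 -m pendant '[{"linear":[0,0,-0.5],"twist":0},{"linear":[0,0,-0.5],"twist":0},{"linear":[0,0,-0.5],"twist":0}]'
python3 -c "
from h import bot
for i in range(3):
  bot.capture('wrist'); o=bot.get_obs();print(o['tool_pos'],o['contact_force'],o['grip_width'])"
```

```text
time: 9.07
tool_pos: [467.1, -302.7, 48.8]
tcp_rot: [-3.142, -0.0, -1.466]
contact_force: [-0.6, -0.2, -0.6]
grip_width: 21.5
time: 9.45
tool_pos: [467.1, -302.6, 48.3]
tcp_rot: [-3.142, -0.0, -1.466]
contact_force: [-0.2, 0.3, -0.9]
grip_width: 21.4
[ 467.09125763 -302.63126508   48.23111475] [ 0.25869123 -0.0562597  -1.4867574 ] 21.430117022227357
[ 467.1219764  -302.59220808   48.25389307] [ 0.2637321   0.33404984 -1.15622518] 21.347703898107422
[ 467.12451587 -302.60429188   48.23866187] [ 0.32984406  0.74830258 -1.35863693] 21.411960471411277
```

```bash
python3 -m pendant '[{"linear":[0,0,-0.5],"twist":0},{"linear":[0,0,-0.5],"twist":0},{"linear":[0,0,-0.5],"twist":0}]'; python3 -m pendant '[{"linear":[0,0,-0.5],"twist":0},{"linear":[0,0,-0.5],"twist":0},{"linear":[0,0,-0.5],"twist":0}]'
python3 -m pendant '[{"linear":[0,0,-0.5],"twist":0},{"linear":[0,0,-0.5],"twist":0},{"linear":[0,0,-0.5],"twist":0}]'
```

```text
time: 9.98
tool_pos: [467.1, -302.6, 47.7]
tcp_rot: [3.142, -0.0, -1.466]
contact_force: [0.6, -0.2, -1.0]
grip_width: 21.4
time: 10.35
tool_pos: [467.2, -302.7, 47.7]
tcp_rot: [-3.141, -0.0, -1.466]
contact_force: [-1.4, 0.8, 4.7]
grip_width: 21.5
time: 10.72
tool_pos: [467.3, -302.7, 47.6]
tcp_rot: [-3.141, -0.001, -1.466]
contact_force: [-1.0, 1.7, 9.0]
grip_width: 21.3
```

```bash
python3 -m pendant '[{"linear":[0,0,0.9],"twist":0},{"linear":[0,0,0.9],"twist":0}]'; python3 -m pendant '[{"linear":[0,0,0],"twist":0},{"linear":[0,0,0],"twist":0},{"linear":[0,0,0],"twist":0},{"linear":[0,0,0],"twist":0},{"linear":[0,0,0],"twist":0},{"linear":[0,0,0],"twist":0},{"linear":[0,0,30],"twist":0},{"linear":[0,0,90],"twist":0},{"linear":[0,0,130],"twist":0},{"linear":[0,0,130],"twist":0},{"linear":[0,0,130],"twist":0}]' 0
python3 - <<'E'
from h import *
o=bot.get_obs();p=o["tool_pos"];print(p,o["tcp_rot"],o['contact_force'],o['grip_width'])
c=bot.capture("side"); cv2.imwrite("pics/s3.png",cv2.resize(c["frame"][120:300,220:400],None,fx=3.3,fy=3.3,interpolation=cv2.INTER_CUBIC))
C=cloud(c); q=main(626,39,85,40,46,C,3); print("canvas",cv2.minAreaRect(q[:,:2].astype(np.float32)))
print("to canvas",np.array([626.6,39.4])-p[:2],"twist",6.6-np.degrees(o["tcp_rot"][2]))
E
```

```text
time: 10.98
tool_pos: [467.2, -302.7, 47.7]
tcp_rot: [-3.141, -0.0, -1.466]
contact_force: [0.2, 0.8, 2.2]
grip_width: 21.6
time: 12.35
tool_pos: [466.6, -302.2, 176.8]
tcp_rot: [3.141, 0.001, -1.466]
contact_force: [0.4, 1.1, 0.0]
grip_width: 92.0
[ 466.61605103 -302.23797822  176.81744831] [ 3.14059214e+00  9.14817846e-04 -1.46628517e+00] [0.4238782  1.13989941 0.03173313] 91.96633309525646
canvas ((627.2312622070312, 38.89390563964844), (50.68721389770508, 132.51760864257812), 6.583674430847168)
to canvas [159.98394897 341.63797822] twist 90.61195155619987
```

View pics/s3.png

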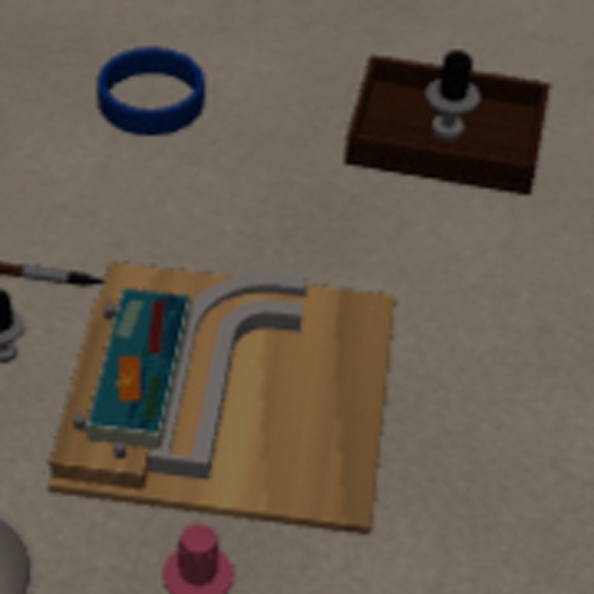

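The dog stands upright in the tray at (450,95), and the canvas is still on its bed among the pegs. Now I go over the canvas.

```bash
python3 -m pendant '[{"linear":[18,38,0],"twist":10},{"linear":[36,76,0],"twist":20},{"linear":[54,114,0],"twist":30},{"linear":[72,152,0],"twist":40},{"linear":[90,190,0],"twist":50},{"linear":[107,228,0],"twist":60},{"linear":[125,266,0],"twist":70},{"linear":[143,304,0],"twist":80},{"linear":[160,341.5,0],"twist":90.6},{"linear":[160,341.5,0],"twist":90.6},{"linear":[160,341.5,0],"twist":90.6},{"linear":[160,341.5,-50],"twist":90.6},{"linear":[160,341.5,-100],"twist":90.6},{"linear":[160,341.5,-117],"twist":90.6},{"linear":[160,341.5,-117],"twist":90.6},{"linear":[160,341.5,-117],"twist":90.6}]' 0
python3 - <<'E'
from h import *
c=bot.capture("wrist"); o=bot.get_obs(); p=o["tool_pos"]; print(o["time"],p,np.degrees(o["tcp_rot"]),o["contact_force"])
cv2.imwrite("pics/w4.png",c["frame"])
C=cloud(c); q=main(626,39,85,40,46,C,3); print("canvas",cv2.minAreaRect(q[:,:2].astype(np.float32)))
E
```

```text
time: 14.4
tool_pos: [628.5, 38.5, 62.8]
tcp_rot: [3.141, -0.004, 0.114]
contact_force: [1.0, -0.1, 1.0]
grip_width: 92.0
14.45 [628.4883053   38.5536396   62.87659863] [179.96059382  -0.22034413   6.56245058] [ 0.52343775 -0.29486032  0.54362346]
canvas ((626.401611328125, 62.33265686035156), (55.611427307128906, 85.44342803955078), 6.592897415161133)
```

View pics/w4.png

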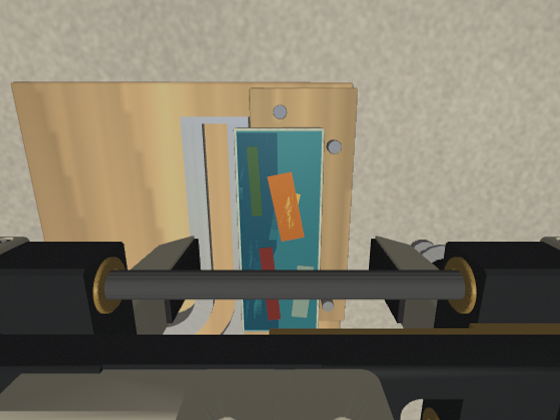

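The wrist view shows the canvas centred between the open fingers, with its centre line near column 280. The pegs at (280,112), (334,146) and (328,305) are clear of the finger line. Now I descend.

```bash
python3 -m pendant '[{"linear":[-1,0.5,-15],"twist":0},{"linear":[-1,0.5,-25],"twist":0},{"linear":[-1,0.5,-31],"twist":0},{"linear":[-1,0.5,-32],"twist":0},{"linear":[-1,0.5,-32],"twist":0}]' 0
python3 -m pendant '[{"linear":[0,0,0],"twist":0},{"linear":[0,0,0],"twist":0},{"linear":[0,0,0],"twist":0},{"linear":[0,0,0],"twist":0},{"linear":[0,0,0],"twist":0},{"linear":[0,0,0],"twist":0}]' 255
```

```text
time: 15.08
tool_pos: [626.2, 39.4, 28.7]
tcp_rot: [3.142, -0.0, 0.115]
contact_force: [0.0, 0.5, 0.4]
grip_width: 91.8
time: 15.82
tool_pos: [626.1, 39.4, 28.7]
tcp_rot: [3.142, -0.0, 0.115]
contact_force: [-1.0, 0.3, -0.3]
grip_width: 49.6
```

```bash
python3 -m pendant '[{"linear":[0,0,4],"twist":0},{"linear":[0,0,15],"twist":0},{"linear":[0,0,40],"twist":0},{"linear":[0,0,70],"twist":0},{"linear":[0,0,95],"twist":0},{"linear":[-15,30,100],"twist":8},{"linear":[-31,62,100],"twist":17},{"linear":[-47,95,100],"twist":26},{"linear":[-63,127,100],"twist":35},{"linear":[-79,159,100],"twist":44},{"linear":[-95,191,100],"twist":53},{"linear":[-111,223,100],"twist":62},{"linear":[-127,255,100],"twist":70},{"linear":[-140,280,100],"twist":75},{"linear":[-145,290,100],"twist":76.2},{"linear":[-145,290,100],"twist":76.2},{"linear":[-145,290,70],"twist":76.2},{"linear":[-145,290,45],"twist":76.2},{"linear":[-145,290,40],"twist":76.2},{"linear":[-145,290,40],"twist":76.2}]'
python3 - <<'E'
from h import *
c=bot.capture("side"); o=bot.get_obs(); p=o["tool_pos"]; print(o["time"],p,np.degrees(o["tcp_rot"]),o["contact_force"],o["grip_width"])
cv2.imwrite("pics/s5.png",cv2.resize(c["frame"][280:420,200:380],None,fx=4,fy=4,interpolation=cv2.INTER_CUBIC))
E
```

```text
time: 18.32
tool_pos: [481.8, 328.8, 69.0]
tcp_rot: [3.141, -0.0, 1.444]
contact_force: [-0.3, -0.2, 0.9]
grip_width: 50.0
18.375 [482.02652447 329.14490472  69.55197779] [ 1.79926557e+02 -4.49478452e-02  8.27259516e+01] [ 0.67523661  0.03207775 -1.54294943] 49.770773855199174
```

View pics/s5.png

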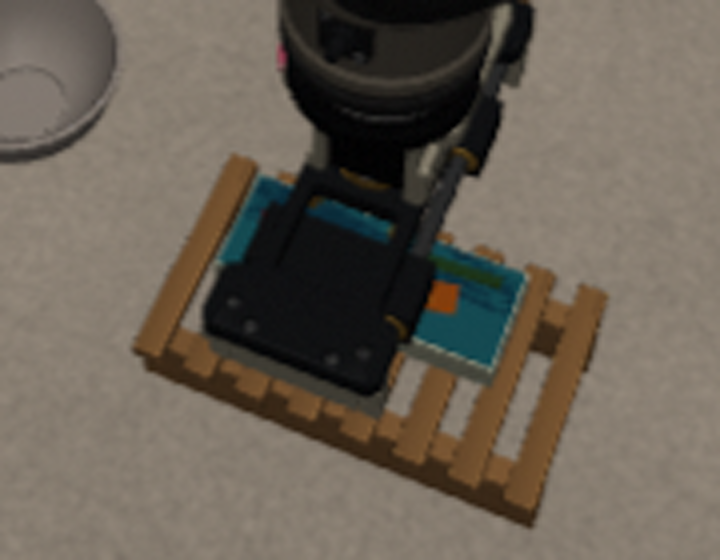

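The canvas hangs level over the rack, from (220,200) to (525,320) in the crop, parallel to the rack's long side. Lowering.

```bash
python3 -m pendant '[{"linear":[0,0,-12],"twist":0},{"linear":[0,0,-20],"twist":0},{"linear":[0,0,-23],"twist":0},{"linear":[0,0,-25],"twist":0},{"linear":[0,0,-26],"twist":0},{"linear":[0,0,-26],"twist":0},{"linear":[0,0,-26],"twist":0}]'; python3 -m pendant '[{"linear":[0,0,-0.7],"twist":0},{"linear":[0,0,-0.7],"twist":0},{"linear":[0,0,-0.7],"twist":0}]'
```

```text
time: 19.25
tool_pos: [481.2, 329.4, 42.8]
tcp_rot: [3.141, -0.0, 1.445]
contact_force: [0.4, -0.2, -0.9]
grip_width: 50.0
time: 19.62
tool_pos: [481.1, 329.4, 42.0]
tcp_rot: [3.142, -0.0, 1.445]
contact_force: [-0.0, -1.1, -1.6]
grip_width: 49.8
```

```bash
python3 -m pendant '[{"linear":[0,0,-0.6],"twist":0},{"linear":[0,0,-0.6],"twist":0},{"linear":[0,0,-0.6],"twist":0}]'; python3 -m pendant '[{"linear":[0,0,-0.6],"twist":0},{"linear":[0,0,-0.6],"twist":0},{"linear":[0,0,-0.6],"twist":0}]'
```

```text
time: 20.0
tool_pos: [481.2, 329.4, 41.7]
tcp_rot: [3.141, -0.0, 1.445]
contact_force: [-1.4, -0.4, 3.9]
grip_width: 49.6
time: 20.38
tool_pos: [481.2, 329.4, 41.6]
tcp_rot: [3.141, -0.0, 1.445]
contact_force: [-3.0, -0.5, 8.6]
grip_width: 49.5
```

```bash
python3 -m pendant '[{"linear":[0,0,0.8],"twist":0},{"linear":[0,0,0.8],"twist":0}]'; python3 -m pendant '[{"linear":[0,0,0],"twist":0},{"linear":[0,0,0],"twist":0},{"linear":[0,0,0],"twist":0},{"linear":[0,0,0],"twist":0},{"linear":[0,0,0],"twist":0},{"linear":[0,0,10],"twist":0},{"linear":[0,0,40],"twist":0},{"linear":[0,0,90],"twist":0},{"linear":[0,-60,140],"twist":0},{"linear":[0,-120,160],"twist":0},{"linear":[0,-180,160],"twist":0},{"linear":[0,-200,160],"twist":0},{"linear":[0,-200,160],"twist":0},{"linear":[0,-200,160],"twist":0}]' 0
python3 - <<'E'
from h import *
c=bot.capture("side"); o=bot.get_obs(); print(o["time"],o["tool_pos"],o["contact_force"],o["grip_width"])
cv2.imwrite("pics/s6.png",cv2.resize(c["frame"],(800,600),interpolation=cv2.INTER_CUBIC))
C=cloud(c)
for n,a in dict(canvas=(482,329,100,51,62,5),rack=(482,329,130,36,44,9)).items():
    q=main(*a[:5],C,a[5]); rc=cv2.minAreaRect(q[:,:2].astype(np.float32)); print(n,rc,np.median(q[:,2]),q[:,2].std(),cv2.boxPoints(rc).round().tolist())
q=main(467,-302,60,75,95,C); print("dog top",q.mean(0),len(q))
E
```

```text
time: 20.62
tool_pos: [481.2, 329.4, 41.7]
tcp_rot: [3.141, -0.0, 1.445]
contact_force: [-0.6, -0.3, 4.2]
grip_width: 49.4
time: 22.38
tool_pos: [481.2, 129.9, 202.0]
tcp_rot: [3.141, -0.001, 1.445]
contact_force: [0.4, 0.1, -0.4]
grip_width: 92.1
22.425 [481.12098024 130.24165989 201.7913834 ] [ 0.03007304  0.00262573 -0.57842503] 92.01744960122473
canvas ((483.0935363769531, 328.7827453613281), (52.547096252441406, 130.0135498046875), 82.53085327148438) 56.42260424855283 1.6248992864356642 [[415.0, 311.0], [544.0, 294.0], [551.0, 346.0], [422.0, 363.0]]
rack ((481.838623046875, 329.1865234375), (111.3436050415039, 190.15513610839844), 82.85088348388672) 40.05688022732618 1.5439327659429736 [[381.0, 286.0], [569.0, 262.0], [583.0, 373.0], [394.0, 396.0]]
dog top [ 465.48617102 -303.09741719   80.46930987] 32
```

View pics/s6.png

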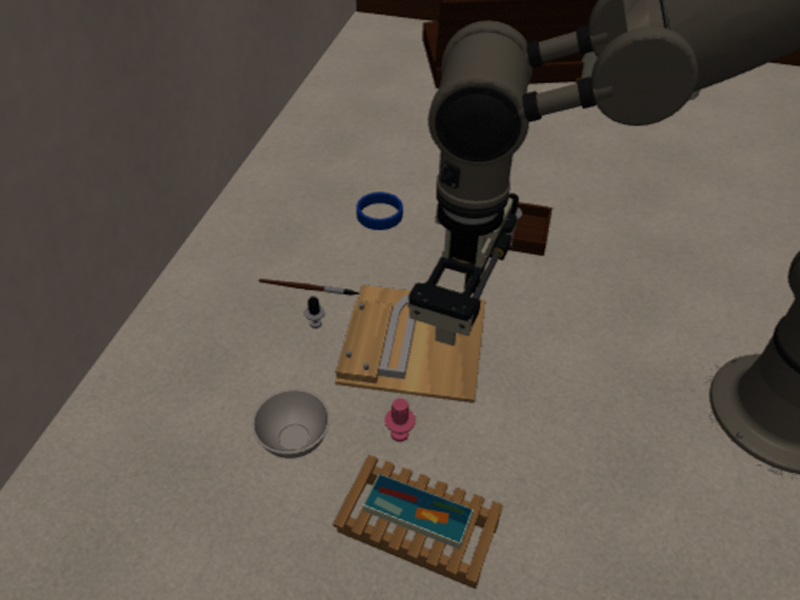

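The canvas lies on the rack at (418,508), painted side up and inside the outline. Bowl, tape, brush and decoys are where they were. The gripper partly hides the tray, but the depth map puts the top of the dog there at z of about 80. Handing in.

```bash
python3 -c "
from h import bot
print(bot.close_job())"
```

```text
the job is handed in; nothing more can be done
None
```

The job is done and handed in at about 22.4 s. I slid the dog along the track, round the bend and out of the open end, then set it upright in the tray. After that I lifted the canvas off its bed and laid it flat, painted side up, on the drying rack.

**Canvas:** the last check put its centre within about 1.5 mm of the rack's centre. It sits about 30 mm inside the outline all round, with its top at z = 56 as expected.

**Dog:** a picture taken after release showed it standing upright in the tray. In the final picture the gripper partly hid the tray, so the last check on the dog is depth points only, with the top at about z = 80.

**Forces and bystanders:** the highest force I read was about 9 N, as each piece was set down. The bowl, tape, brush and both decoys looked unmoved in the last picture. No check failed or disagreed.

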